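# Index the gauging carousel and load a shaft

### The job

Pull the carousel's central lock knob straight up until it clicks out, and turn the carousel until the empty blue cradle squarely faces the green loading tab on the base. Push the knob fully back down to lock the carousel, then gently lay the loose brass shaft in the blue cradle, resting in both V blocks with its square middle between them, and let go. Leave the other things on the table where they are and do not drop the shaft.

Things in the scene. Friction and masses are not known exactly. Their poses are not given: they have to be found in the camera images.
- station: Fixed carousel station. Origin at the centre of its underside on the table; z is the carousel's axis. Round grey base, radius 165 mm, 20 mm high; the loading tab is an 18 mm high green tongue with a white diamond, on its rim towards the station's own -x, from 155 to 205 mm from the axis. The station's yaw varies.
- disc (a joint): Turn of the carousel disc about the station's vertical axis, rad, counter-clockwise from above positive, no stop between -7 and 14. The blue cradle faces the tab at 0 and at 2 pi. Aluminium, radius 160 mm, top 34 mm above the table, 3.5 kg. Unlocked it turns with 0.2 N m of friction and stays where left. Four cradles at 90 degrees, counter-clockwise: blue, yellow (both empty), black, black.
- red_post (a point): Point on one of four red upright posts by which the disc is turned: the one 45 degrees counter-clockwise of the blue cradle, the others every 90 degrees, midway between cradles. 18 mm diameter, 120 mm from the axis, from 34 to 105 mm above the table; this point is 88 mm up. The black cradles hold fixed steel shafts, tops 85 mm above the table.
- blue_cradle (a point): Where the centre of a seated shaft comes: 95 mm from the carousel's axis, 70 mm above the table. It turns with the disc; its x axis runs along the cradle (radially). The cradle is two blue 90 degree V blocks, 16 mm long each, their facing sides 70 mm apart, the V's mouth about 42 mm wide; nothing but the disc, 36 mm below this point, is between them.
- loading_point (a point): Point of the fixed station, 95 mm from the axis towards the green tab, 70 mm above the table, where the centre of the blue cradle must stand for loading.
- knob_grip (a point): Centre of the black cap of the lock knob on the carousel's axis: an upright cylinder of 36 mm diameter and 26 mm height with a green dot on top; this point is 115 mm above the table when the knob is in, and moves with it. Below the cap is an 18 mm stem.
- lock_knob (a joint): Travel of the lock knob straight up, m: 0 = pushed in (a clutch holds the disc at any angle; it slips if forced), 0.022 = pulled out (disc free). A detent snaps it to either end from the middle; it takes about 7 N to pull out and 4 N to push in.
- brass_mid (a point): Centre of the loose brass shaft, 15 mm above what its flat rests on. The shaft lies along this point's x axis, 120 mm long: a square middle 30 x 30 mm and 60 mm long, with a round journal of 26 mm diameter and 30 mm length at each end. 0.4 to 0.75 kg. A similar steel shaft lies elsewhere.
- steel_shaft: Loose bystander to be left alone: the loose steel shaft. Same shape and size as the brass shaft, lying along its x axis. Origin at the centre of its underside.
- ring_a: Loose bystander to be left alone: the brass toothed ring. Outer diameter 100 mm, 17 mm high. Origin at the centre of its underside.
- ring_b: Loose bystander to be left alone: the other brass toothed ring. Outer diameter 100 mm, 17 mm high. Origin at the centre of its underside.
- caliper: Loose bystander to be left alone: the caliper. 200 mm long along its x, 12 mm high. Origin at the centre of its underside.
- oil: Loose bystander to be left alone: the oil bottle. White, 50 mm diameter, 120 mm high. Origin at the centre of its underside.
- driver: Loose bystander to be left alone: the screwdriver. Lying along its x axis. Origin at the centre of its underside.
- dust_brush: Loose bystander to be left alone: the brush. Lying along its x axis. Origin at the centre of its underside.
- pen_cup: Loose bystander to be left alone: the grey cup. 76 mm diameter, 95 mm high. Origin at the centre of its underside.
Not all that is in view belongs to the job. Several things look just like the part that bears brass_mid: the one meant starts farthest from the robot's base.

How it is judged (in metres and radians):
On the way, in this order (a step that is already met when the one before it is completed fails the run):
1. the lock knob is pulled out (at least 18 mm) (value of joint lock_knob above 0.018 m), for 0.2 s.
2. with the knob out, the blue cradle stands at the loading point (within 12 mm) and the disc is still (horizontal distance between blue_cradle and loading_point below 0.012 m and value of joint lock_knob above 0.018 m and velocity of joint disc between -0.1 and 0.1 rad/s), for 0.2 s.
3. the knob is pushed in (within 3 mm) with the blue cradle at the loading point and the shaft not yet in it (horizontal distance between blue_cradle and loading_point below 0.012 m and value of joint lock_knob below 0.003 m and distance between brass_mid and blue_cradle above 0.05 m), for 0.2 s.
At the end, for the whole second after the job is handed in: Brass shaft released and still in the blue cradle: centre within 10 mm (from above) and 4 mm (height) of the cradle point, along it within 0.08 rad; blue cradle within 12 mm of the loading point, disc still; lock knob in within 3 mm (horizontal distance between blue_cradle and loading_point below 0.012 m and value of joint lock_knob below 0.003 m and horizontal distance between brass_mid and blue_cradle below 0.01 m and z of brass_mid in the frame of blue_cradle between -0.004 and 0.004 m and angle between the x axis of brass_mid and the x axis of blue_cradle, either way round below 0.08 rad and linear speed of brass_shaft below 0.02 m/s and velocity of joint disc between -0.1 and 0.1 rad/s); the robot touches nothing.
It fails at once if the brass shaft is dropped (falls faster than 0.6 m/s with no finger on it) (linear speed of brass_shaft above 0.6 m/s and contact force between the fingers and brass_shaft below 0.2 N).
It fails at once if another loose thing on the table is moved by more than 30 mm (distance of any of steel_shaft, ring_a, ring_b, caliper, oil, driver, dust_brush, pen_cup from where it was at the start of the episode above 0.03 m).
It also fails if it takes over 72 s, if anything falls off the work surface, if the arm or the gripper's body presses on something with over 40 N, if the wrist force passes 120 N, or if a joint passes its speed limit or range.

### The arm

A 6-joint arm with a two-finger parallel gripper is mounted at the origin on the work surface. World frame = base frame: x ahead of the robot, y to its left, z up, the work surface at z = 0. Lengths are in mm, angles in degrees, forces in N, time in s.
With the tool pointing down it reaches from about 300 to 850 mm from the base axis. Payload 4.2 kg.
Tool frame: the origin (TCP) lies at the very end of the fingers, on their centre line; the grasp point (between the pads) lies 19 mm behind it (env.grip_depth is the distance from the TCP to the grasp point, in mm); z points along the fingers, y is the line along which they close (so a half turn about z gives the same grasp; the last joint's range is limited). The gripper opens to 91 mm and grips with 3 to 60 N. Pads are 32 mm wide; open, the fingers measure 118 mm over their backs; the gripper's body (76 mm by 178 mm) begins 60 mm behind the grasp point.
Start: joints at [-64.802, 18.312, 89.639, -0, 72.044, -1.146], TCP at [255.173, -515.296, 213.976] pointing down, gripper open.
Joint ranges: [-177.97, 177.97], [-48.28, 115.42], [12.27, 149.76], [-77.06, 257.06], [2.81, 150.46], [-146.56, 146.56]. Speed limits (degrees/s): [147.25, 147.25, 180, 180, 180, 180].

### API

Orientations are given as [roll, pitch, yaw] about the fixed x, y, z axes, in that order (R = Rz(yaw) Ry(pitch) Rx(roll)).
In Python, from workcell import env, cams gives the robot as it stands.
- The arm moves only by the tool apply_moves, never from a script. Its argument "deltas" is a list of rows, each a list of 5 numbers: the shift along the tool's x, y, z in m, then the turn about the tool's z in rad, then the opening, from -1 (shut) to 1 (fully open), so that 0 is half open. In form: [[tx, ty, tz, roll, gripper], ...]. A call has 1 to 5 rows; each row is the pose to reach, as a shift and turn from the pose commanded when the call began, along the tool's axes at that moment; what a row does not reach only later rows make up. A row lasts 1/10 s, in which the tool goes at most 50 mm and 8.59 degrees, less where a joint would pass 70% of its speed; a pose out of reach is approached as far as the arm can. A call with a gripper value outside its range is refused whole. The fingers move at their own pace and stop on an object; "grip_force" is the grip in N (left out, the last holds). Time passes only in rows, so rows that repeat a pose let the fingers close. It gives the time, the measured TCP pose, the force, the opening and the grip force at its end, in the units of the state.
- env.state(): the state, without advancing time (a new reading comes with each control period).
- cams.grab_frame(name): name is "side" or "top"; returns the picture (420x560x3 uint8, blue, green, red); there is no depth.
- cams.get_calibration(name): a dict with "mtx" (3x3 intrinsics, pixels), "eye" and "attitude" of the camera in the world. Camera axes: x right, y down, z forward; pixel columns grow to the right and rows downward; lengths in mm; the calibration is good to about 2 mm. A picture is of the moment at which its call begins. get_calibration takes no time and is no camera call.
- env.job_done(): hands the job in; it is judged then, once.
The state is a dict: "time_s": time; "qpos": joint angles; "qvel": joint speeds; "effort": joint torques, N m; "ee_pos": TCP position; "ee_rot": TCP orientation; "force": force on the tool from outside, world axes, zero at the start; "torque": the same for the moment, N m; "gripper_width": finger opening in mm; "gripper_force": force on a finger pad.
Only numpy, scipy, OpenCV 4.12 (cv2) and the standard library are available. Lean on these libraries where they do the work, as an engineer would, in place of code of your own. Each camera call takes 0.05 s, during which the arm holds its last target. There are 200 camera calls.

## Working session

There is one attempt and no reset: what is moved stays moved. The work goes in short steps, Python scripts to look and compute and a tool call to move; the robot and the scene stay as the last step left them, time stands still between calls to the robot, and variables do not carry over. Pictures are saved under pics/ and viewed, at most 10 in all, crops included, and the job is handed in when it is done.

Besides the shell and the picture viewer there is one more tool, called as name(argument=value, ...) on one line, values as JSON. apply_moves: Moves the arm, as the interface text tells. Its arguments: {"type":"object","properties":{"deltas":{"type":"array"},"grip_force":{"type":"number"}},"required":["deltas"]}

```bash
mkdir -p pics; ls; cat > h.py <<'E'
import numpy as np, cv2
from workcell import env, cams
from scipy.spatial.transform import Rotation as R
def cal(n):
    c=cams.get_calibration(n); return c
E
python3 - <<'E'
from h import *
for n in("top","side"):
    cv2.imwrite(f"pics/{n}0.png",cams.grab_frame(n)); print(cams.get_calibration(n))
print(env.state())
E
```

```text
pics
{'mtx': array([[414.11080389,   0.        , 279.62723155],
       [  0.        , 414.11080389, 207.01062896],
       [  0.        ,   0.        ,   1.        ]]), 'eye': array([ 282.08570561,   -3.96852157, 1110.75174247]), 'attitude': array([-1.67858021e+02,  3.21710214e-02, -8.96738043e+01])}
{'mtx': array([[415.86208582,   0.        , 284.66696733],
       [  0.        , 415.86208582, 215.51824381],
       [  0.        ,   0.        ,   1.        ]]), 'eye': array([-42.07872433, 926.23006403, 812.0818383 ]), 'attitude': array([-123.62996062,    0.58459904, -151.75169839])}
{'time_s': 0.1, 'qpos': array([-6.48021854e+01,  1.83494120e+01,  8.96985638e+01, -3.26007809e-03,
        7.20447050e+01, -1.14663274e+00]), 'qvel': array([-0.05865114, -0.0432471 , -0.1056905 ,  0.05676169, -0.03192414,
        0.02374599]), 'effort': array([ 4.20868373e-04, -4.13333702e+01, -2.32509685e+01,  7.29173748e-02,
        4.22173133e-02, -5.98773067e-05]), 'ee_pos': array([ 254.95302377, -514.8875877 ,  213.19575978]), 'ee_rot': array([-1.79907276e+02,  1.24440141e-03,  2.63454558e+01]), 'force': array([0.47379744, 0.57551703, 0.64925129]), 'torque': array([-0.01474917, -0.04047561, -0.02581004]), 'gripper_force': 0.0, 'gripper_width': 91.31801548029377}
```

View pics/top0.png

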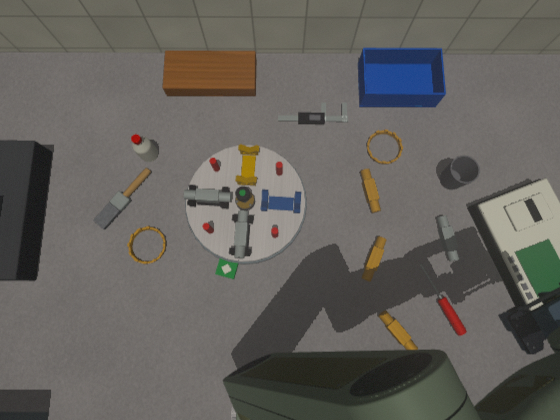

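View pics/side0.png

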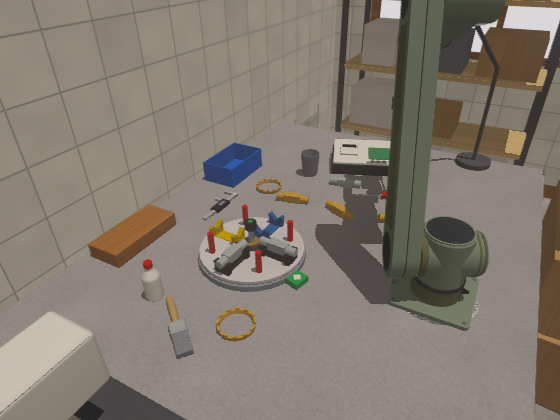

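The top view shows the carousel centre near (245,203), tab at (228,268), blue cradle to the right at (282,202). Three brass shafts lie at (370,190), (375,257) and (398,330). The side view agrees. Next I measure these.

```bash
cat >> h.py <<'E'
def ray(n,uv):
    c=cams.get_calibration(n); M=R.from_euler('xyz',c['attitude'],degrees=True).as_matrix()
    d=M@np.linalg.solve(c['mtx'],np.r_[uv,1.]); return c['eye'],d/np.linalg.norm(d)
def plane(n,uv,z):
    e,d=ray(n,uv); return e+d*(z-e[2])/d[2]
def tri(u1,u2):
    e,d=ray('top',u1); f,g=ray('side',u2)
    s=np.linalg.lstsq(np.c_[d,-g],f-e,rcond=None)[0]
    a,b=e+s[0]*d,f+s[1]*g; return (a+b)/2,np.linalg.norm(a-b)
HSV={'red':[((0,150,60),(8,255,255)),((172,150,60),(180,255,255))],'blue':[((105,120,50),(125,255,255))],
 'green':[((45,100,40),(85,255,255))],'brass':[((12,120,80),(28,255,255))]}
def blobs(im,col,amin=6):
    h=cv2.cvtColor(im,cv2.COLOR_BGR2HSV); m=sum(cv2.inRange(h,a,b) for a,b in HSV[col])
    n,l,s,c=cv2.connectedComponentsWithStats(m.astype(np.uint8))
    return [(s[i],c[i],np.argwhere(l==i)[:,::-1].astype(np.float32)) for i in range(1,n) if s[i][4]>=amin]
E
python3 - <<'E'
from h import *
np.set_printoptions(precision=1,suppress=True)
for n in('top','side'):
    im=cv2.imread(f'pics/{n}0.png')
    for c in HSV:
        print(n,c)
        for s,cc,p in blobs(im,c,5):
            z={'red':100,'blue':60,'green':18,'brass':15}[c]
            print('  box',s,'c',cc,plane(n,cc,z)[:2], 'rect',[np.round(q,1) for q in cv2.minAreaRect(p)])
E
```

```text
top red
  box [131 134  11  10  75] c [135.9 138.8] [678.2 371. ] rect [array([136., 139.]), array([9.9, 8.5]), np.float64(45.0)]
  box [210 158   6   9  36] c [212.7 161.3] [618.2 169.7] rect [array([212.5, 162. ]), array([8., 5.]), np.float64(90.0)]
  box [276 162   6   6  30] c [278.8 164.7] [610.1   0.6] rect [array([278.5, 164.5]), array([5., 5.]), np.float64(90.0)]
  box [203 223   7   9  37] c [206.1 226.5] [449.1 179.3] rect [array([206.8, 226.8]), array([7.8, 5.7]), np.float64(45.0)]
  box [272 228   6   7  33] c [274.5 230.6] [439.9  10.1] rect [array([274.5, 231. ]), array([6., 5.]), np.float64(90.0)]
  box [439 297  27  38 363] c [452.  316.4] [ 237.5 -410.8] rect [array([451.9, 316.3]), array([41.2,  9.1]), np.float64(59.0)]
top blue
  box [ 359   48   87   59 4792] c [401.4  76.9] [ 880.4 -339. ] rect [array([402.,  77.]), array([58., 86.]), np.float64(90.0)]
  box [263 192   3   2   5] c [263.8 192.4] [547.   39.5] rect [array([264. , 192.5]), array([1., 2.]), np.float64(90.0)]
  box [263 195   4   5  10] c [264.7 197.2] [534.1  37. ] rect [array([264.8, 197.3]), array
[... 5577 characters left out ...]
.9 -269.5] rect [array([381., 217.]), array([6., 6.]), np.float64(90.0)]
  box [209 219  36  24 385] c [226.4 232.3] [654.6  49.4] rect [array([226.6, 230.8]), array([37. , 17.4]), np.float64(20.6)]
  box [248 236  11  10  47] c [254.1 241.6] [547.9  50.1] rect [array([253.8, 241.6]), array([ 6.9, 11.2]), np.float64(40.6)]
  box [548 256   3   6   8] c [549.  258.9] [-272.9 -281.3] rect [array([549. , 258.5]), array([5., 2.]), np.float64(90.0)]
  box [167 296  11  25 158] c [171.9 308.3] [586.4 393.3] rect [array([171.8, 307.9]), array([24.5,  6.7]), np.float64(74.1)]
  box [216 307  40  34 421] c [235.5 323. ] [412.  357.8] rect [array([235.9, 323.7]), array([32.6, 39.3]), np.float64(77.5)]
```

```bash
cat >> h.py <<'E'
def delta(x,y,z,yaw,frm=None):
    "tool-axis shift (m) and turn (rad) from the pose frm=(x,y,z,yaw) (default: measured) to target mm/deg"
    s=env.state(); p,a=(s['ee_pos'],s['ee_rot'][2]) if frm is None else (np.array(frm[:3],float),frm[3])
    M=R.from_euler('xyz',[180,0,a],degrees=True)
    d=M.inv().apply(np.array([x,y,z])-p)/1000
    t=(yaw-a+180)%360-180
    return np.round(np.r_[d,-np.radians(t)],4)
E
python3 - <<'E'
from h import *
np.set_printoptions(precision=1,suppress=True)
im=cv2.imread('pics/top0.png')
print('dot',tri((241.9,192.3),(250,220.8)), plane('top',(241.9,192.3),128),plane('side',(250,220.8),128))
for a,b in (((278.8,163.7),(244.8,205)),((274.5,229.6),(290,221)),((212.5,160.3),(211,232)),((206,225.5),(258.2,251))): print(tri(a,b),plane('top',a,105))
# tab diamond, brass by both views
g=cv2.cvtColor(im,cv2.COLOR_BGR2GRAY)[255:283,212:242]; m=(g>170).astype(np.uint8); print('diamond',plane('top',np.argwhere(m)[:,::-1].mean(0)+[212,255],18),m.sum())
for s,c,p in blobs(im,'brass',400):
    if 355<c[0]<380 and c[1]<220:
        r=cv2.boxPoints(cv2.minAreaRect(p)); w=np.array([plane('top',q,20)[:2] for q in r]); print(w.mean(0),cv2.minAreaRect(w.astype(np.float32)))
print(tri((371.1,189.7),(293,198)))
cv2.imwrite('pics/crop0.png',np.hstack([cv2.resize(im[160:300,180:320],(400,400)),cv2.resize(im[150:230,340:420],(400,400))]))
E
```

```text
dot (array([530.5,  90.5, 124.7]), np.float64(0.30997776009020184)) [529.8  90.3 128. ] [527.6  94.6 128. ]
(array([609.5,   0.1, 106.4]), np.float64(2.340514306664507)) [611.    0.6 105. ]
(array([441.2,   9.8, 103.2]), np.float64(1.6649808151497782)) [441.7  10.1 105. ]
(array([617.6, 168.7, 105.8]), np.float64(2.7711155095420534)) [619.2 169.4 105. ]
(array([450.5, 178.7, 103.6]), np.float64(1.3395326667896164)) [450.9 178.7 105. ]
diamond [352.3 137.   18. ] 38
[ 566.9 -250.2] ((566.98486328125, -250.34649658203125), (122.65415954589844, 30.39139747619629), 12.582286834716797)
(array([ 567.9, -253.9,    7.2]), np.float64(3.4828173739154624))
```

View pics/crop0.png

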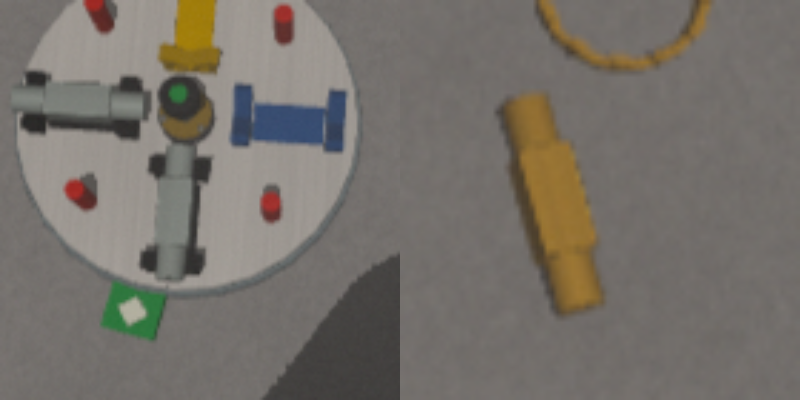

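The crop confirms the carousel layout (knob dot at about (178,93) in the left half). In the right half the brass shaft has its square middle around (558,195). The axis is at about (530,90), the cradle must turn about -102°, and the brass is at (567,-250) with yaw about 12.6°.

```bash
python3 - <<'E'
from h import *
print(delta(530,90,200,80,(255.17,-515.3,213.98,26.35)))
E
```

```text
[ 0.5149 -0.4204  0.014  -0.9364]
```

apply_moves(deltas=[[0.034,-0.028,0,0,1],[0.069,-0.056,0,0,1],[0.103,-0.084,0,0,1],[0.137,-0.112,0,0,1],[0.172,-0.14,0,0,1]])

```text
time_s: 0.6
ee_pos: [347.3, -311.7, 213.6]
ee_rot: [-180.0, 0.0, 26.3]
force: [1.6, 0.6, 0.4]
gripper_width: 91.2
gripper_force: 0.0
```

apply_moves(deltas=[[0.034,-0.028,0,0,1],[0.069,-0.056,0,0,1],[0.103,-0.084,0,0,1],[0.137,-0.112,0,0,1],[0.172,-0.14,0,0,1]])

```text
time_s: 1.1
ee_pos: [439.3, -110.0, 213.8]
ee_rot: [180.0, 0.0, 26.3]
force: [1.3, 0.0, -0.5]
gripper_width: 91.2
gripper_force: 0.0
```

apply_moves(deltas=[[0.034,-0.028,0.003,-0.12,1],[0.069,-0.056,0.006,-0.24,1],[0.103,-0.084,0.009,-0.36,1],[0.137,-0.112,0.012,-0.48,1],[0.171,-0.14,0.014,-0.6,1]])

```text
time_s: 1.6
ee_pos: [530.4, 91.4, 199.4]
ee_rot: [-180.0, 0.0, 61.0]
force: [0.4, 0.5, 0.2]
gripper_width: 91.2
gripper_force: 0.0
```

apply_moves(deltas=[[-0.001,0,0.03,0,1],[-0.001,0,0.06,0,0.5],[-0.001,0,0.09,0,0.2],[-0.001,0,0.104,0,0],[-0.001,0,0.104,0,0]], grip_force=30)

```text
time_s: 2.1
ee_pos: [527.7, 88.5, 93.4]
ee_rot: [-179.7, 0.2, 60.7]
force: [-0.2, 0.1, -0.9]
gripper_width: 62.1
gripper_force: 0.0
```

apply_moves(deltas=[[0,0,0,0,-0.3],[0,0,0,0,-1],[0,0,0,0,-1],[0,0,0,0,-1],[0,0,0,0,-1]], grip_force=30)

```text
time_s: 2.6
ee_pos: [530.2, 89.0, 97.0]
ee_rot: [179.9, -0.1, 60.7]
force: [-1.4, 1.4, 4.6]
gripper_width: 35.1
gripper_force: 30.0
```

apply_moves(deltas=[[0,0,-0.005,0,-1],[0,0,-0.01,0,-1],[0,0,-0.015,0,-1],[0,0,-0.02,0,-1],[0,0,-0.023,0,-1]])

```text
time_s: 3.1
ee_pos: [530.1, 89.0, 119.9]
ee_rot: [180.0, -0.0, 60.7]
force: [1.8, 1.6, -14.9]
gripper_width: 35.3
gripper_force: 30.0
```

apply_moves(deltas=[[0,0,-0.0005,0,-1],[0,0,-0.0005,0,-1],[0,0,-0.0005,0,-1]])

```text
time_s: 3.4
ee_pos: [530.1, 88.9, 119.9]
ee_rot: [180.0, -0.0, 60.7]
force: [1.4, 1.8, -1.5]
gripper_width: 35.5
gripper_force: 30.0
```

apply_moves(deltas=[[0,0,0,0,-0.2],[0,0,0,0,0.1],[0,0,0,0,0.1],[0,0,-0.025,0,0.1],[0,0,-0.06,0,0.1]])

```text
time_s: 3.9
ee_pos: [528.1, 88.2, 178.3]
ee_rot: [-179.8, 0.2, 60.7]
force: [0.5, -0.6, 0.5]
gripper_width: 50.3
gripper_force: 0.0
```

```bash
python3 - <<'E'
from h import *
print(env.state()['ee_pos'])
print(delta(450.5,179,180,131.9))
im=cams.grab_frame('side'); cv2.imwrite('pics/s1.png',im)
for s,c,p in blobs(im,'green',3): print(s,c)
E
```

```text
[528.11801934  88.21707872 178.29726879]
[ 0.0412 -0.1121 -0.0017 -1.2423]
[370 149  21  10 170] [381.42352941 153.34117647]
[247 214   5   2   9] [249.22222222 214.44444444]
[286 270  22  19 194] [296.75257732 280.18556701]
```

apply_moves(deltas=[[0.01,-0.028,0,-0.13,0.1],[0.02,-0.057,0,-0.26,0],[0.03,-0.085,0,-0.39,0],[0.0396,-0.1134,0,-0.52,0],[0.0396,-0.1134,0,-0.64,0]])

```text
time_s: 4.45
ee_pos: [447.8, 180.3, 179.5]
ee_rot: [-179.9, -0.0, 97.9]
force: [1.2, 0.0, -0.4]
gripper_width: 45.4
gripper_force: 0.0
```

apply_moves(deltas=[[0,0,0,-0.13,0],[0,0,0,-0.26,0],[0,0,0,-0.39,0],[0,0,0,-0.52,0],[0,0,0,-0.602,0]])

```text
time_s: 4.95
ee_pos: [450.1, 178.5, 179.4]
ee_rot: [-180.0, 0.0, 132.1]
force: [-0.3, 0.0, 0.0]
gripper_width: 45.8
gripper_force: 0.0
```

apply_moves(deltas=[[0,0,0.03,0,0],[0,0,0.06,0,0],[0,0,0.09,0,0],[0,0,0.105,0,0],[0,0,0.105,0,0]])

```text
time_s: 5.45
ee_pos: [448.5, 177.9, 72.4]
ee_rot: [-179.7, -0.1, 131.9]
force: [0.1, 0.2, 0.1]
gripper_width: 45.5
gripper_force: 0.0
```

apply_moves(deltas=[[0,0,0,0,-0.4],[0,0,0,0,-1],[0,0,0,0,-1],[0,0,0,0,-1]], grip_force=10)

```text
time_s: 5.85
ee_pos: [451.2, 179.2, 75.4]
ee_rot: [179.8, 0.1, 131.9]
force: [-0.6, -0.4, 3.2]
gripper_width: 17.7
gripper_force: 10.0
```

```bash
python3 - <<'E'
from h import *
s=env.state();print(s['ee_pos'],s['ee_rot'],s['force'],s['gripper_width'])
c=np.array([530.2,90.]);p=s['ee_pos'][:2]-c;a=np.degrees(np.arctan2(p[1],p[0]));r=np.hypot(*p);print(a,r)
# arc: 3 calls of 5 rows, total -102 deg, in the tool frame at each call's start (yaw = polar angle)
n=15;st=101.7/n
for k in (1,2,3,4,5):
    d=np.radians(st*k); print(np.round([r*(np.cos(d)-1)/1000, r*np.sin(d)/1000, d],4))
E
```

```text
[451.19147946 179.21725561  75.37394518] [1.79839171e+02 5.20986569e-02 1.31876235e+02] [-0.55243312 -0.35081248  3.20642348] 17.71915136348565
131.5272800830269 119.17241718414472
[-0.0008  0.0141  0.1183]
[-0.0033  0.0279  0.2367]
[-0.0074  0.0414  0.355 ]
[-0.0131  0.0543  0.4733]
[-0.0203  0.0665  0.5917]
```

```bash
python3 - <<'E'
import numpy as np
for k in (1,2,3,4,5):
    d=np.radians(5.085*k); print(np.round([.12*(np.cos(d)-1), .12*np.sin(d), d],4))
E
```

```text
[-0.0005  0.0106  0.0887]
[-0.0019  0.0212  0.1775]
[-0.0042  0.0316  0.2662]
[-0.0075  0.0417  0.355 ]
[-0.0116  0.0515  0.4437]
```

apply_moves(deltas=[[-0.0005,0.0106,0,0.0887,-1],[-0.0019,0.0212,0,0.1775,-1],[-0.0042,0.0316,0,0.2662,-1],[-0.0075,0.0417,0,0.355,-1],[-0.0116,0.0515,0,0.4437,-1]])

```text
time_s: 6.35
ee_pos: [496.1, 204.4, 75.3]
ee_rot: [-179.9, 0.0, 106.3]
force: [-1.5, -2.8, 4.7]
gripper_width: 18.0
gripper_force: 10.0
```

apply_moves(deltas=[[-0.0005,0.0106,0,0.0887,-1],[-0.0019,0.0212,0,0.1775,-1],[-0.0042,0.0316,0,0.2662,-1],[-0.0075,0.0417,0,0.355,-1],[-0.0116,0.0515,0,0.4437,-1]])

```text
time_s: 6.85
ee_pos: [548.7, 208.3, 75.3]
ee_rot: [-179.9, -0.0, 80.8]
force: [-3.0, 0.6, 3.8]
gripper_width: 17.9
gripper_force: 10.0
```

apply_moves(deltas=[[-0.0005,0.0106,0,0.0887,-1],[-0.0019,0.0212,0,0.1775,-1],[-0.0042,0.0316,0,0.2662,-1],[-0.0075,0.0417,0,0.355,-1],[-0.0116,0.0515,0,0.4437,-1]])

```text
time_s: 7.35
ee_pos: [597.9, 189.1, 75.3]
ee_rot: [-179.9, -0.0, 55.4]
force: [-2.9, 1.0, 3.1]
gripper_width: 17.6
gripper_force: 10.0
```

apply_moves(deltas=[[-0.0005,0.0106,0,0.0887,-1],[-0.0019,0.0212,0,0.1775,-1],[-0.0042,0.0316,0,0.2662,-1],[-0.0075,0.0417,0,0.355,-1],[-0.0116,0.0515,0,0.4437,-1]])

```text
time_s: 7.85
ee_pos: [633.9, 150.5, 75.3]
ee_rot: [-179.9, -0.0, 29.9]
force: [-2.3, 1.8, 2.6]
gripper_width: 17.6
gripper_force: 10.0
```

apply_moves(deltas=[[0,0,0,0,-1],[0,0,0,0,-1],[0,0,0,0,-1]])

```text
time_s: 8.15
ee_pos: [634.2, 149.8, 75.2]
ee_rot: [180.0, -0.0, 30.3]
force: [-2.1, -2.6, 5.8]
gripper_width: 18.0
gripper_force: 10.0
```

```bash
python3 - <<'E'
from h import *
np.set_printoptions(precision=1,suppress=True)
im=cams.grab_frame('top'); cv2.imwrite('pics/t2.png',im)
cv2.imwrite('pics/t2c.png',cv2.resize(im[130:290,160:340],None,fx=3.6,fy=3.6))
for s,c,p in blobs(im,'red',20): 
    q=plane('top',c-[0,1],105)[:2]; d=q-[530.2,90]; print('red',c,q,np.degrees(np.arctan2(d[1],d[0])),np.hypot(*d))
for s,c,p in blobs(im,'blue',5): print('blue',s,c,plane('top',c,60)[:2])
E
```

```text
red [135.9 138.8] [678.8 369.4] 61.99957493082505 316.4315444744842
red [284.5 172.5] [590.5 -14. ] -59.90484692882844 120.18240196192139
red [452.2 316.6] [ 239.7 -409.4] -120.1878756618877 577.7675771101846
blue [ 359   48   87   59 4779] [401.6  76.9] [ 880.5 -339.4]
```

View pics/t2c.png

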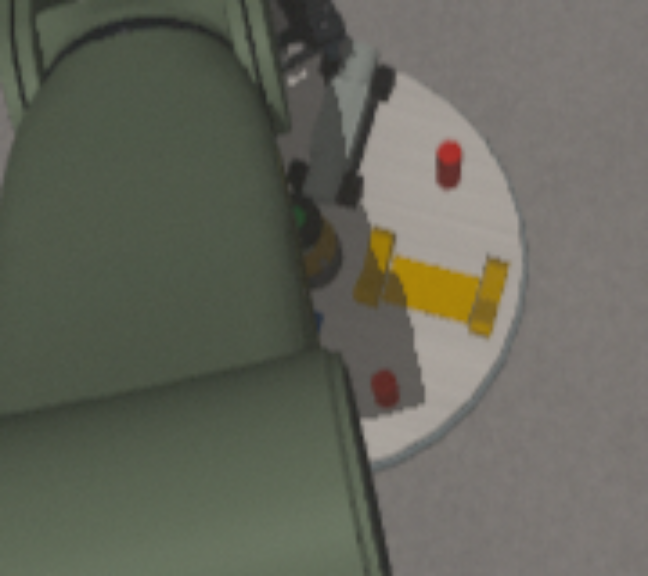

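apply_moves(deltas=[[0,0,0,0,-0.3],[0,0,0,0,0],[0,0,0,0,0],[0,0,-0.03,0,0],[0,0,-0.07,0,0]])

```text
time_s: 8.7
ee_pos: [632.2, 149.7, 142.3]
ee_rot: [-179.9, 0.4, 30.2]
force: [0.4, 0.3, 0.4]
gripper_width: 45.7
gripper_force: 0.0
```

apply_moves(deltas=[[0,0,-0.035,0,0],[-0.03,0,-0.035,0,-0.5],[-0.07,0,-0.035,0,-1],[-0.11,0,-0.035,0,-1],[-0.1195,0,-0.035,0,-1]])

```text
time_s: 9.2
ee_pos: [526.8, 88.4, 179.2]
ee_rot: [-179.9, 0.2, 30.2]
force: [0.2, 0.8, 0.5]
gripper_width: 16.5
gripper_force: 0.0
```

apply_moves(deltas=[[0,0,0,0,-1],[0,0,0.01,0,-1],[0,0,0.02,0,-1]])

```text
time_s: 9.5
ee_pos: [532.1, 90.4, 158.6]
ee_rot: [180.0, -0.1, 30.2]
force: [-0.2, -1.0, -0.1]
gripper_width: 0.5
gripper_force: 0.0
```

apply_moves(deltas=[[0,0,0.008,0,-1],[0,0,0.014,0,-1],[0,0,0.02,0,-1],[0,0,0.026,0,-1],[0,0,0.032,0,-1]])

```text
time_s: 10.0
ee_pos: [530.8, 89.8, 126.8]
ee_rot: [180.0, 0.0, 30.2]
force: [0.3, 0.0, 0.5]
gripper_width: 0.5
gripper_force: 0.0
```

apply_moves(deltas=[[0,0,0.002,0,-1],[0,0,0.002,0,-1],[0,0,0.002,0,-1]])

```text
time_s: 10.3
ee_pos: [530.5, 89.7, 125.9]
ee_rot: [-180.0, 0.0, 30.2]
force: [-2.4, -0.3, 4.5]
gripper_width: 0.6
gripper_force: 2.4
```

apply_moves(deltas=[[0,0,0.001,0,-1],[0,0,0.002,0,-1],[0,0,0.002,0,-1]])

```text
time_s: 10.6
ee_pos: [530.6, 89.7, 125.6]
ee_rot: [180.0, -0.0, 30.2]
force: [-4.6, -1.0, 15.5]
gripper_width: 0.5
gripper_force: 7.6
```

apply_moves(deltas=[[0,0,-0.03,0,-1],[0,0,-0.06,0,-1],[0.04,0,-0.06,0,-0.5],[0.08,0,-0.06,0,0],[0.12,0.02,-0.06,0,0]])

```text
time_s: 11.1
ee_pos: [645.1, 134.9, 183.9]
ee_rot: [-180.0, -0.1, 30.3]
force: [0.7, 0.1, 0.6]
gripper_width: 21.5
gripper_force: 0.0
```

```bash
python3 - <<'E'
from h import *
np.set_printoptions(precision=1,suppress=True)
im=cams.grab_frame('side'); cv2.imwrite('pics/s3.png',im)
for s,c,p in blobs(im,'green',3): print(s,c)
print(env.state()['ee_pos'])
E
```

```text
[248 220   4   2   7] [249.7 220.4]
[286 270  22  19 197] [296.5 280.1]
[653.1 134.3 182.1]
```

```bash
python3 - <<'E'
from h import *
print(env.state()['ee_pos'],delta(567,-250,140,12.6))
E
```

```text
[653.0598239  134.28403883 182.11270024] [-0.2679  0.2886  0.0421  0.3079]
```

apply_moves(deltas=[[-0.03,0.032,0,0,0.4],[-0.06,0.064,0,0,0.4],[-0.089,0.096,0,0,0.4],[-0.119,0.128,0,0,0.4],[-0.149,0.16,0,0,0.4]])

```text
time_s: 11.65
ee_pos: [595.5, -82.1, 183.0]
ee_rot: [180.0, 0.0, 30.2]
force: [0.7, 0.2, 0.7]
gripper_width: 63.4
gripper_force: 0.0
```

apply_moves(deltas=[[-0.03,0.032,0,0.07,0.4],[-0.06,0.064,0,0.14,0.4],[-0.089,0.096,0.01,0.22,0.4],[-0.119,0.1286,0.03,0.308,0.4],[-0.119,0.1286,0.04,0.308,0.4]])

```text
time_s: 12.15
ee_pos: [555.9, -256.2, 141.5]
ee_rot: [179.9, 0.1, 12.2]
force: [0.3, -0.5, 0.6]
gripper_width: 63.9
gripper_force: 0.0
```

apply_moves(deltas=[[0,0,0,0,0.4],[0,0,0,0,0.4]])

```text
time_s: 12.35
ee_pos: [558.3, -250.7, 143.4]
ee_rot: [-180.0, -0.0, 12.6]
force: [1.7, 0.4, 0.7]
gripper_width: 63.8
gripper_force: 0.0
```

```bash
python3 - <<'E'
from h import *
np.set_printoptions(precision=1,suppress=True)
im=cams.grab_frame('top'); im2=cams.grab_frame('side')
cv2.imwrite('pics/t4.png',np.hstack([cv2.resize(im[150:290,170:310],(400,400)),cv2.resize(im2[150:290,240:380],(400,400))]))
for s,c,p in blobs(im,'red',20): 
    q=plane('top',c-[0,1],105)[:2]; d=q-[530.2,90]; print('red',c,q,np.degrees(np.arctan2(d[1],d[0])),np.hypot(*d))
for n,i in(('top',im),('side',im2)):
  for s,c,p in blobs(i,'blue',4): print(n,'blue',s,c,plane(n,c,60)[:2])
  for s,c,p in blobs(i,'brass',150):
    if s[3]<60:print(n,'brass',s,c,plane(n,c,15)[:2])
print(env.state()['ee_pos'],env.state()['ee_rot'])
E
```

```text
red [135.8 138.8] [678.9 369.5] 61.985418243519284 316.6104870182465
red [220.6 155.5] [634.9 149.4] 29.568892768562197 120.42554407906792
red [284.5 172.5] [590.5 -14. ] -59.90484692882844 120.18240196192139
red [200.5 218.3] [471.3 193.3] 119.68961907139428 118.90703499362535
red [453.4 318.3] [ 235.6 -411.8] -120.41277781449527 581.8823338775372
top blue [ 359   48   87   59 4308] [399.4  74.3] [ 888.2 -333.7]
top blue [230 214   9   7  25] [233.8 216.7] [481.8 116.1]
top blue [220 222  25  33 371] [233.6 237.9] [426.7 115.1]
top brass [ 163   51   93   45 3886] [209.8  72. ] [918.8 203.4]
top brass [124 169  26  27 200] [136.6 182.1] [585.7 390.8]
top brass [258 194  43  29 588] [279.1 209. ] [512.4  -0.6]
top brass [127 226  39  38 315] [144.9 243.8] [415.8 355.2]
side blue [ 203  143   59   44 1760] [232.3 164.1] [ 863.8 -298.4]
side blue [263 240   7   9  31] [266.  244.1] [476.7  93.7]
side blue [256 246   4   4   9] [257.6 247.2] [491.  118.2]
side blue [262 252   3   2   4] [263.  252.5] [464.2 132.1]
side blue [262 252  30  14 176] [275.6 257.6] [420.8 135.4]
side blue [283 264   4   3   5] [284.4 265.2] [383.  152.9]
side brass [470  53  25  25 277] [483.1  67.5] [  169.  -2513.3]
side brass [498  63  39  20 240] [512.5  75. ] [  -34.8 -2388.9]
side brass [ 415   96   48   44 1549] [437.6 116. ] [  260.8 -1349. ]
side brass [256 178  26  16 162] [268.6 185.6] [ 687.1 -282.1]
side brass [277 192  32  12 270] [292.6 197.2] [ 564.3 -247.1]
side brass [326 200  28  20 270] [339.5 209.5] [ 378.7 -248.6]
side brass [246 213  45  33 439] [271.2 230.1] [530.8 -29.1]
side brass [167 296  11  25 153] [172.  308.5] [585.9 393.5]
side brass [216 307  40  34 419] [235.4 323.1] [412.1 357.9]
[ 558.9 -250.4  144.2] [180.   -0.1  12.7]
```

View pics/t4.png

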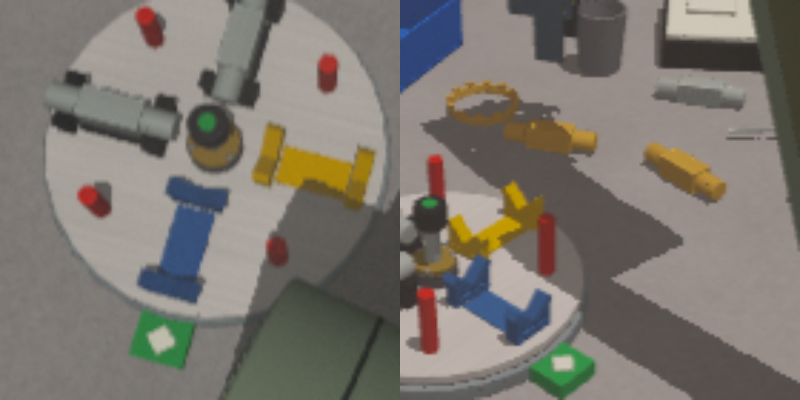

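The picture shows the blue cradle at crop (185,240), facing the green tab at (160,340). The knob is down, and the brass lies undisturbed. Now I descend on the brass.

apply_moves(deltas=[[0.0085,0.0015,0.03,0,0.4],[0.0085,0.0015,0.06,0,0.4],[0.0085,0.0015,0.085,0,0.4],[0.0085,0.0015,0.105,0,0.4],[0.0085,0.0015,0.105,0,0.4]])

```text
time_s: 12.95
ee_pos: [565.6, -249.1, 36.4]
ee_rot: [-179.8, 0.2, 12.7]
force: [-0.9, -0.2, -0.2]
gripper_width: 63.6
gripper_force: 0.0
```

apply_moves(deltas=[[0,0,0,0,0.4],[0,0,0,0,0.4]])

```text
time_s: 13.15
ee_pos: [568.1, -251.1, 40.3]
ee_rot: [179.9, -0.2, 12.6]
force: [0.3, -0.3, -0.8]
gripper_width: 63.8
gripper_force: 0.0
```

apply_moves(deltas=[[-0.0005,-0.0005,0.012,0,0.4],[-0.0005,-0.0005,0.022,0,0.4],[-0.0005,-0.0005,0.03,0,0.4],[-0.0005,-0.0005,0.034,0,0.4],[-0.0005,-0.0005,0.034,0,0.4]])

```text
time_s: 13.65
ee_pos: [565.5, -250.5, 3.4]
ee_rot: [-179.9, 0.1, 12.5]
force: [0.5, 0.1, -0.7]
gripper_width: 63.8
gripper_force: 0.0
```

apply_moves(deltas=[[0,0,0,0,-0.2],[0,0,0,0,-1],[0,0,0,0,-1],[0,0,0,0,-1],[0,0,0,0,-1]], grip_force=35)

```text
time_s: 14.15
ee_pos: [566.0, -250.0, 4.7]
ee_rot: [-179.9, -0.0, 12.5]
force: [-0.4, 2.9, 3.4]
gripper_width: 29.6
gripper_force: 35.0
```

apply_moves(deltas=[[0,0,-0.01,0,-1],[0,0,-0.03,0,-1],[0,0,-0.06,0,-1],[0,0,-0.095,0,-1],[0,0,-0.125,0,-1]])

```text
time_s: 14.65
ee_pos: [565.7, -250.8, 130.7]
ee_rot: [180.0, 0.0, 12.6]
force: [0.4, -0.7, -5.0]
gripper_width: 29.9
gripper_force: 35.0
```

apply_moves(deltas=[[0,0,-0.01,0,-1],[0,0,-0.02,0,-1],[0,0,-0.02,0,-1],[0,0,-0.02,0,-1]])

```text
time_s: 15.05
ee_pos: [565.2, -250.3, 147.8]
ee_rot: [-179.9, 0.1, 12.5]
force: [0.0, 0.6, -4.8]
gripper_width: 29.9
gripper_force: 35.0
```

```bash
python3 - <<'E'
from h import *
s=env.state();print(s['ee_pos'],s['ee_rot'],s['force'],s['gripper_width'])
a=np.radians(165);t=(530.2+95*np.cos(a),90+95*np.sin(a));print(t)
print(delta(*t,150,-15)) 
im=cams.grab_frame('top');
cv2.imwrite('pics/t5.png',cv2.resize(im[130:270,310:450],(560,560)))
E
```

```text
[ 565.17816024 -250.33940547  147.82828359] [-1.79902956e+02  1.41569957e-01  1.25455263e+01] [ 0.02951851  0.63101932 -4.79128825] 29.859472539601974
(np.float64(438.4370465025386), np.float64(114.58780928473949))
[-0.0444 -0.3837 -0.0022  0.4808]
```

View pics/t5.png

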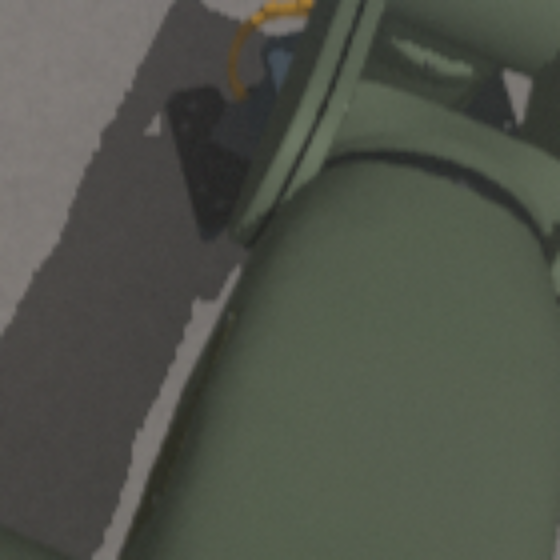

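apply_moves(deltas=[[-0.0044,-0.038,-0.005,0,-1],[-0.009,-0.077,-0.01,0,-1],[-0.0133,-0.115,-0.01,0,-1],[-0.0178,-0.153,-0.01,0,-1],[-0.0222,-0.192,-0.01,0,-1]])

```text
time_s: 15.6
ee_pos: [501.3, -66.8, 158.2]
ee_rot: [-180.0, 0.1, 12.5]
force: [0.1, 0.6, -4.6]
gripper_width: 30.0
gripper_force: 35.0
```

apply_moves(deltas=[[-0.0044,-0.038,0,0.1,-1],[-0.009,-0.077,0,0.2,-1],[-0.0133,-0.115,0,0.3,-1],[-0.0178,-0.153,0,0.4,-1],[-0.0222,-0.192,0,0.4808,-1]])

```text
time_s: 16.1
ee_pos: [438.0, 115.6, 158.4]
ee_rot: [179.9, 0.1, -15.2]
force: [0.6, 0.4, -5.7]
gripper_width: 29.6
gripper_force: 35.0
```

apply_moves(deltas=[[0,0,0,0,-1],[0,0,0,0,-1],[0,0,0,0,-1]])

```text
time_s: 16.4
ee_pos: [439.3, 113.8, 158.9]
ee_rot: [179.9, 0.0, -15.0]
force: [-0.0, -0.4, -5.2]
gripper_width: 29.7
gripper_force: 35.0
```

```bash
python3 - <<'E'
from h import *
s=env.state();print(s['ee_pos'],s['ee_rot'],s['force'],s['gripper_width'])
a=np.radians(165);t=(530.2+95*np.cos(a),90+95*np.sin(a))
print(delta(*t,100,-15))
im=cams.grab_frame('side');cv2.imwrite('pics/s6f.png',im)
cv2.imwrite('pics/s6.png',cv2.resize(im[170:290,200:340],None,fx=5,fy=5))
E
```

```text
[439.30906603 113.8360213  158.90982969] [ 1.79940429e+02  3.31647570e-02 -1.49910639e+01] [-0.03114353 -0.37107883 -5.19066689] 29.66615506315933
[-0.001  -0.0005  0.0589  0.0002]
```

View pics/s6.png

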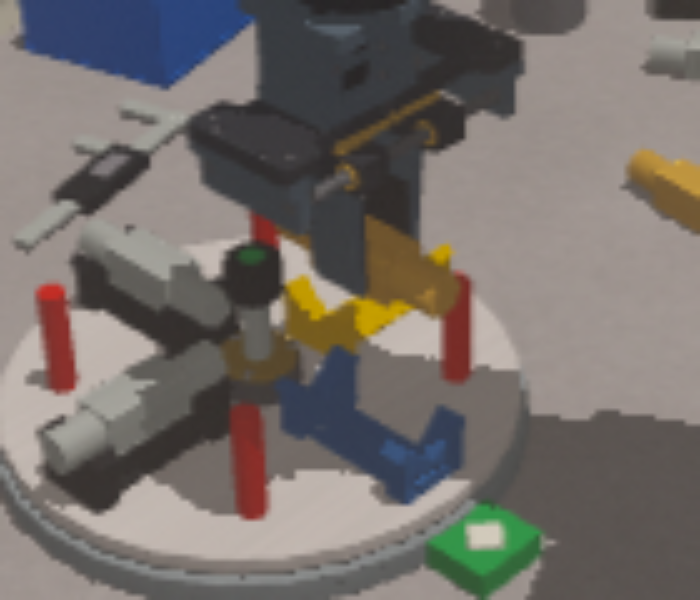

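```bash
python3 - <<'E'
from h import *
c=cams.get_calibration('side'); M=R.from_euler('xyz',c['attitude'],degrees=True).as_matrix()
def pj(w):
    q=c['mtx']@(M.T@(np.array(w,float)-c['eye'])); return ((q[:2]/q[2]-[200,170])*5).round(1)
u=np.array([np.cos(np.radians(-15)),np.sin(np.radians(-15)),0]); v=np.array([-u[1],u[0],0]); o=np.array([439.3,113.8,158.9])
for d in(-60,-57,-63,60): print(d,pj(o+u*d+[0,0,10.3]))
print('near end rim', pj(o-u*60+[0,0,-2.7]),pj(o-u*60+[0,0,23.3]))
print('finger tip corners (near finger, 32 wide)',pj(o+v*15+u*16),pj(o+v*15-u*16),pj(o+v*28+u*16),pj(o+v*28-u*16))
print('dot',pj([530.2,90,128]),'tab diamond',pj([352.3,137,18]))
E
```

```text
-60 [443.5 294.2]
-57 [439.4 292. ]
-63 [447.6 296.4]
60 [287.8 211.1]
near end rim [443.6 313.9] [443.4 274.1]
finger tip corners (near finger, 32 wide) [324.1 267.1] [365.4 289.7] [307.1 277.1] [348.4 300. ]
dot [250.4 248.9] tab diamond [484.  533.1]
```

The picture shows the shaft held level above the blue cradle. Its near end face is at about (443,298), as predicted, so the offset along the axis is within about 2 mm. Now I lower it.

apply_moves(deltas=[[-0.001,-0.0005,0.02,0,-1],[-0.001,-0.0005,0.04,0,-1],[-0.001,-0.0005,0.06,0,-1],[-0.001,-0.0005,0.074,0,-1],[-0.001,-0.0005,0.08,0,-1]])

```text
time_s: 16.95
ee_pos: [438.0, 114.0, 78.0]
ee_rot: [179.9, 0.1, -15.1]
force: [0.3, 0.3, -4.4]
gripper_width: 29.9
gripper_force: 35.0
```

apply_moves(deltas=[[0,0,0,0,-1],[0,0,0,0,-1],[0,0,0,0,-1]])

```text
time_s: 17.25
ee_pos: [439.3, 115.2, 80.2]
ee_rot: [-180.0, -0.1, -15.0]
force: [0.2, 0.4, -5.1]
gripper_width: 30.2
gripper_force: 35.0
```

apply_moves(deltas=[[0,0,0.004,0,-1],[0,0,0.008,0,-1],[0,0,0.011,0,-1],[0,0,0.014,0,-1],[0,0,0.016,0,-1]])

```text
time_s: 17.75
ee_pos: [438.3, 115.2, 63.0]
ee_rot: [180.0, 0.0, -15.0]
force: [0.0, -0.3, -5.1]
gripper_width: 30.1
gripper_force: 35.0
```

apply_moves(deltas=[[0,0,0.001,0,-1],[0,0,0.002,0,-1],[0,0,0.003,0,-1],[0,0,0.003,0,-1]])

```text
time_s: 18.15
ee_pos: [438.5, 115.2, 60.4]
ee_rot: [180.0, 0.0, -15.0]
force: [-0.9, 1.1, -6.1]
gripper_width: 30.0
gripper_force: 35.0
```

apply_moves(deltas=[[0,0,0.0005,0,-1],[0,0,0.001,0,-1],[0,0,0.0015,0,-1],[0,0,0.0015,0,-1]])

```text
time_s: 18.55
ee_pos: [438.6, 115.2, 59.6]
ee_rot: [-180.0, -0.0, -15.0]
force: [-2.4, -1.3, 4.4]
gripper_width: 29.8
gripper_force: 35.0
```

apply_moves(deltas=[[0,0,0,0,-0.3],[0,0,0,0,-0.2],[0,0,0,0,0],[0,0,0,0,0.2],[0,0,0,0,0.2]], grip_force=10)

```text
time_s: 19.05
ee_pos: [438.6, 115.3, 58.9]
ee_rot: [180.0, -0.0, -15.0]
force: [0.5, 0.4, -0.1]
gripper_width: 54.3
gripper_force: 0.0
```

apply_moves(deltas=[[0,0,-0.02,0,0.2],[0,0,-0.05,0,0.2],[0,0,-0.09,0,0.2],[0,0,-0.13,0,0.2],[0,0,-0.17,0,0.2]])

```text
time_s: 19.55
ee_pos: [438.2, 115.2, 230.5]
ee_rot: [180.0, -0.0, -15.0]
force: [0.9, -0.4, -0.6]
gripper_width: 55.0
gripper_force: 0.0
```

apply_moves(deltas=[[0.01,0.045,0,0,0.2],[0.02,0.09,0,0,0.2],[0.03,0.135,0,0,0.2],[0.04,0.18,0,0,0.2],[0.04,0.2,0,0,0.2]])

```text
time_s: 20.05
ee_pos: [425.2, -91.4, 229.0]
ee_rot: [179.9, -0.0, -15.2]
force: [0.0, 1.2, 0.3]
gripper_width: 54.9
gripper_force: 0.0
```

```bash
python3 - <<'E'
from h import *
np.set_printoptions(precision=1,suppress=True)
im=cams.grab_frame('top'); im2=cams.grab_frame('side')
cv2.imwrite('pics/t7.png',np.hstack([cv2.resize(im[150:290,170:310],(400,400)),cv2.resize(im2[170:310,200:340],(400,400))]))
for s,c,p in blobs(im,'red',20):
    q=plane('top',c-[0,1],105)[:2]; d=q-[530.2,90]; print('red',q,np.degrees(np.arctan2(d[1],d[0])),np.hypot(*d))
for s,c,p in blobs(im,'brass',100):
    if 215<c[0]<255 and c[1]>205:
        w=np.array([plane('top',q,72)[:2] for q in cv2.boxPoints(cv2.minAreaRect(p))],np.float32); print('brass',c,s,cv2.minAreaRect(w))
print(env.state()['ee_pos'],env.state()['force'],env.state()['time_s'])
E
```

```text
red [678.9 369.5] 61.985418243519284 316.6104870182465
red [634.9 149.4] 29.568892768562197 120.42554407906792
red [590.5 -14. ] -59.90484692882844 120.18240196192139
red [470.2 192.7] 120.27678822536014 118.967493192991
red [427.7  29.7] -149.52455430129962 118.90204669292197
red [ 239.6 -409.3] -120.19625980081095 577.7298215548577
brass [233.1 232.6] [223 210  22  47 502] ((439.900634765625, 115.514404296875), (30.900543212890625, 121.31220245361328), 74.86016845703125)
[424.8 -90.4 228.9] [-0.6  0.7  0.7] 20.15
```

View pics/t7.png

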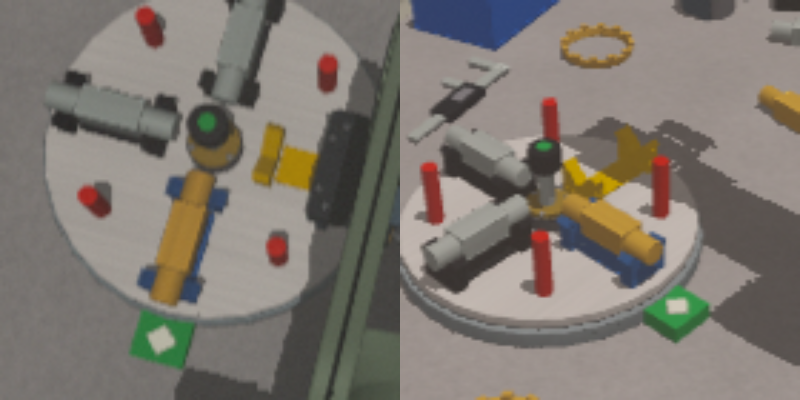

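The brass shaft sits in both V blocks (crop (183,240)), centred within about 2 mm and aligned with the tab. The knob is down and the gripper is clear, so I hand it in.

```bash
python3 -c "
from workcell import env
print(env.job_done())"
```

```text
the job is handed in; nothing more can be done
None
```

The job is handed in, though it returned no verdict: the carousel is locked with the blue cradle facing the tab, and the brass shaft rests released in both V blocks, about 2 mm off centre by the last camera check.

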